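Put the resonance tube away and shut the shelf gate

TASK

Take the glass resonance tube from the wooden rest and lay it gently, without dropping it, in the empty trough of the iron shelf, pointing front to back like its fellow; the paper slip lies in that empty trough. Once the tube is in and let go, swing the brass gate fully shut across the shelf's front. Leave the other tube and the things standing around where they are.

Things in the scene. Friction and masses are not known exactly. Their poses are not given: they have to be found in the camera images.
- tube: the glass tube to put away: a plain cylinder 120 mm long, 40 mm in diameter, about 0.12 kg, both ends closed with cork. Lies level on the wooden rest at the start. Origin at mid-length on its axis; x axis along the tube (it may roll about x)
- tube_mid (a point): middle of that tube: mid-length, on its axis, 20 mm above its underside
- rest: fixed wooden rest on the bench, base 110 x 50 mm and 12 mm high, with two 10 mm round bars along its x axis on which the tube lies; the tube's axis is then 42 mm above the bench, along the rest's x. Origin: centre of its underside. It may be at the left or the right of the shelf
- shelf: fixed low cast-iron shelf, open above, 180 mm deep (x, pointing to its back, away from the robot) by 270 mm wide (y). Origin: centre of its underside on the bench. Floor 20 mm up; back wall at x = 85 mm, 75 mm high; side walls at y = -130 and 130 mm, 32 mm high. Two troughs along x centred at x = 0, y = -52 and 52 mm. Gate across its front at x = -98 mm
- slip: blank paper slip 90 x 16 mm, fixed on the shelf floor in the empty trough, between its two bars (10 mm round, 140 mm long, 30 mm apart; they centre the tube sideways). Origin: underside, at the trough's middle, 20 mm above the bench, 30 mm below the axis of a tube lying there; axes parallel to the shelf's
- fellow: the other glass tube, just like the first, lying loose in the other trough. Origin at mid-length on its axis; leave it there
- gate (a joint): angle of the brass gate about its upright pivot pin, rad: 0 is fully shut (against a stop, along the shelf's y axis), positive is open, the free end swung out towards the robot; starts 0.35 to 0.7, opens to 1.3. Stays where left; about 0.5 N at the post moves it. Turns counter-clockwise seen from above to shut
- gate_hinge (a point): the pivot pin's axis, at bench level: at x = -98, y = +130 mm from the shelf's origin (the shelf's left front corner). The gate is a low brass lattice 6 mm thick, 250 mm long, from 22 to 55 mm above the bench
- gate_post (a point): the upright round brass post on the gate's top edge, 18 mm in diameter, from 55 to 110 mm above the bench, 190 mm from the pivot axis, for pinching from above or pushing. The point is on the post's axis 85 mm above the bench
- trumpet: bystander: tin ear trumpet standing on its bell on the bench, 138 mm high, bell 96 mm across; origin centre of its underside
- pillar: bystander: white ribbed ceramic insulator pillar with a crack, standing, 88 mm high, 58 mm across; origin centre of its underside
- pitchpipe: bystander: round brass pitch pipe lying flat, 76 mm across, 16 mm high; origin centre of its underside

How it is judged:
On the way, in this order (a step that is already met when the one before it is completed fails the run):
1. the tube lies in the empty trough, let go and still (x of tube_mid in the frame of slip between -0.022 and 0.022 m and y of tube_mid in the frame of slip between -0.01 and 0.01 m and z of tube_mid in the frame of slip between 0.02 and 0.038 m and angle between the x axis of tube and the x axis of shelf, either way round below 0.12 rad and contact force between the fingers and tube below 0.1 N and linear speed of tube below 0.03 m/s), for 0.2 s.
2. the gate is shut, with the tube still in the trough (all of step 1 and value of joint gate below 0.06 rad and velocity of joint gate between -0.05 and 0.05 rad/s), for 0.2 s.
At the end, for the whole second after the job is handed in: tube still and released in the trough with the slip: its middle within 22 mm lengthwise and 10 mm sideways of the trough's, axis 20 to 38 mm above the slip's underside, within 0.12 rad of the shelf's x axis; gate within 0.06 rad of fully shut and at rest (all of step 2); the robot touches nothing.
It fails at once if the tube is dropped: moving faster than 0.6 m/s (a free fall of about 18 mm) while the fingers do not hold it (contact force between the fingers and tube below 0.1 N and linear speed of tube above 0.6 m/s).
It fails at once if the other tube is moved by more than 20 mm (distance of fellow from where it was at the start of the episode above 0.02 m).
It fails at once if the trumpet, the pillar or the pitch pipe is moved by more than 30 mm (distance of any of trumpet, pillar, pitchpipe from where it was at the start of the episode above 0.03 m).
It also fails if it takes over 50 s, if anything falls off the work surface, if the arm or the gripper's body presses on something with over 40 N, if the wrist force passes 120 N, or if a joint passes its speed limit or range.

ROBOT

A 6-joint arm with a two-finger parallel gripper is mounted at the origin on the work surface. World frame = base frame: x ahead of the robot, y to its left, z up, the work surface at z = 0. Lengths are in m, angles in rad, forces in N, time in s.
With the tool pointing down it reaches from about 0.275 to 0.875 m from the base axis. Payload 12.5 kg.
Tool frame: the origin (TCP) lies on the centre line of the jaws, within the pads' length; the fingertips stand bot.tip_reach ahead of it and the grasp point (between the pads) is the TCP (bot.tip_reach is the distance from the TCP to the fingertips, in m); z points along the fingers, y is the direction in which the jaws open and shut (so a half turn about z gives the same grasp; the last joint's range is limited). The gripper opens to 85 mm and grips with 20 to 120 N. Pads are 22 mm wide; open, the fingers measure 114 mm over their backs; the gripper's body (76 mm by 85 mm) begins 54 mm behind the grasp point. The pads swing forward as they close: fully open they stand 13 mm farther back than shut.
Start: joints at [1.125, 0.351, 1.652, -0, 1.139, -0.085], TCP at [0.194, 0.515, 0.25] pointing down, gripper open.
Joint ranges: [-2.75, 2.75], [-0.79, 2.1], [0.01, 2.65], [-1.57, 4.71], [0.07, 3.14], [-2.87, 2.87]. Speed limits (rad/s): [2.22, 2.22, 2.79, 3.14, 3.14, 3.14].

INTERFACE

Orientations are given as a rotation vector (axis times angle).
In Python, from workcell import bot, fingers, viewer, workorder, regions_of gives the robot as it stands. Calls block until the motion is done:
- bot.reach(position, orientation): joint-space move of the TCP to a pose.
- bot.movel(position, orientation=None, feed=0.15, guard=None): straight line of the TCP; orientation=None keeps the orientation; feed is the mean speed in m/s. With guard (N) it stops when the force on the tool has changed by that much, and returns True; else False.
- bot.goto_joints(angles): joint-space move.
- fingers.command_gripper(opening, effort=None): finger opening in m; effort is the grip in N (None keeps the last); returns when the fingers have stopped.
- bot.sleep(seconds).
- bot.inverse_kinematics(position, orientation): joint angles nearest the present ones, or None.
- bot.sense(): the state.
- viewer.snapshot(name): name is "scene" or "top" or "wrist"; returns the picture (400x640x3 uint8, red, green, blue); there is no depth.
- viewer.camera_info(name): a dict with "camera_matrix" (3x3 intrinsics, pixels), "k1" (the pictures are not rectified: a ray, as slopes to the right and down, at radius r is drawn at 1 + k1 r^2 times it, then the intrinsics apply), "R" (3x3) and "t" (3): a world point X has camera coordinates R X + t. Camera axes: x right, y down, z forward; pixel columns grow to the right and rows downward; lengths in m; the calibration is good to about 2 mm. A picture is of the moment at which its call begins: read the wrist's pose just before it. camera_info takes no time and is no camera call; for the wrist camera it gives the pose at the moment of the call.
A pose or a line that the arm cannot do raises bot.Unreachable and nothing moves.
- workorder.hand_in(): hands the job in, once; it reports no verdict.
Trained networks look in the newest picture that a camera, given by its name, has taken for a name from the list of things; names that differ only in an ending like _2 or _b are one class to them, and where a whole thing is asked for, a point or a joint stands for the part that bears it (a point fixed in the world has none). Each returns a list of dicts, best first, with "confidence" (0 to 1); they miss things now and then, are a little off and sometimes report something else, mostly with a low value. They report only what shows in the picture. A call takes as long as a camera call.
- regions_of(camera, name): "region" (400x640 bool, what is visible of it) and "position" ([column, row] in pixels, amid what is visible of it).
The state is a dict: "time_s": time; "joints": joint angles; "joint_vel": joint speeds; "effort": joint torques, N m; "tool_pos": TCP position; "eef_rot": TCP orientation; "ft_force": force on the tool from outside, world axes, zero at the start; "ft_torque": the same for the moment, N m; "gripper_width": finger opening in m.
Only numpy, scipy, OpenCV 4.12 (cv2) and the standard library are available. Lean on these libraries where they do the work, as an engineer would, in place of code of your own. Each camera call takes 0.05 s, during which the arm holds its last target.

## Working session

There is one attempt and no reset: what is moved stays moved. The work goes in short steps, each a Python script; the robot and the scene stay as the last script left them, time stands still between calls to the robot, and variables do not carry over. Pictures are saved under pics/ and viewed, and the job is handed in when it is done.

```bash
ls; mkdir -p pics; python3 - <<'E'
from workcell import bot, fingers, viewer, workorder, regions_of
import cv2
s=bot.sense();print(s['time_s'],s['tool_pos'],s['eef_rot'],bot.tip_reach,s['gripper_width'])
for c in("scene","top","wrist"):
    im=viewer.snapshot(c);cv2.imwrite(f'pics/{c}0.png',im[:,:,::-1])
    i=viewer.camera_info(c);print(c,i)
    if c!="wrist":
        for n in("tube","rest","shelf","slip","gate","gate_post","trumpet","pillar","pitchpipe"):
            print(n,[(round(r['confidence'],2),r['position'],int(r['region'].sum())) for r in regions_of(c,n)[:3]])
E
```

```text
pics
0.0 [0.19399739 0.51430229 0.24975092] [-5.63593379e-01 -3.09031452e+00  1.82605190e-03] 0.019 0.08545548752829273
scene {'camera_matrix': array([[403.94291923,   0.        , 314.21255217],
       [  0.        , 403.94291923, 210.57541943],
       [  0.        ,   0.        ,   1.        ]]), 'k1': -0.014513961523661908, 'R': array([[-0.57801844,  0.81599996,  0.00622497],
       [ 0.62832497,  0.44991926, -0.63464982],
       [-0.52067496, -0.36292799, -0.77277478]]), 't': array([ 0.32608507, -0.31304835,  1.46469891])}
tube [(0.78, [422.2, 246.2], 673)]
rest [(0.49, [420.4, 259.9], 233), (0.39, [332.0, 198.1], 400)]
shelf [(0.88, [285.8, 242.8], 5892)]
slip []
gate []
gate_post [(0.61, [330.4, 195.0], 395)]
trumpet [(0.62, [250.4, 167.3], 779), (0.5, [285.8, 244.9], 5593)]
pillar [(0.68, [193.1, 200.1], 571)]
pitchpipe [(0.62, [379.5, 331.3], 783)]
top {'camera_matrix': array([[418.15448811,   0.        , 324.42184719],
       [  0.        , 418.15448811, 196.94661166],
       [  0.        ,   0.        ,   1.        ]]), 'k1': 0.009782521893341996, 'R': array([[ 2.79103750e-0
[... 390 characters left out ...]
3)]
gate [(0.7, [319.6, 239.1], 214)]
gate_post [(0.55, [338.4, 253.0], 324), (0.33, [338.5, 159.6], 9606)]
trumpet [(0.71, [462.9, 240.8], 1639), (0.49, [361.5, 159.4], 321)]
pillar [(0.64, [481.1, 142.1], 846)]
pitchpipe [(0.91, [195.3, 132.6], 895)]
wrist {'camera_matrix': array([[305.7821988 ,   0.        , 324.07161486],
       [  0.        , 305.7821988 , 195.59487837],
       [  0.        ,   0.        ,   1.        ]]), 'k1': -0.002473737063770826, 'R': array([[ 3.53275943e-01,  9.35518787e-01,  8.40846643e-04],
       [ 9.02002721e-01, -3.40857567e-01,  2.64966430e-01],
       [ 2.48167683e-01, -9.28478196e-02, -9.64257271e-01]]), 't': array([-0.55148228, -0.03415013,  0.37790558])}
```

View pics/top0.png

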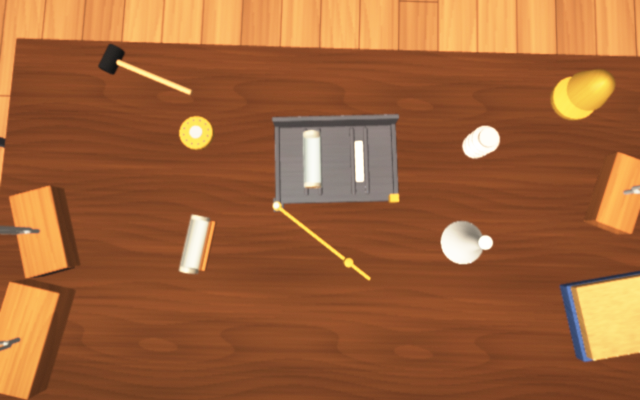

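View pics/scene0.png

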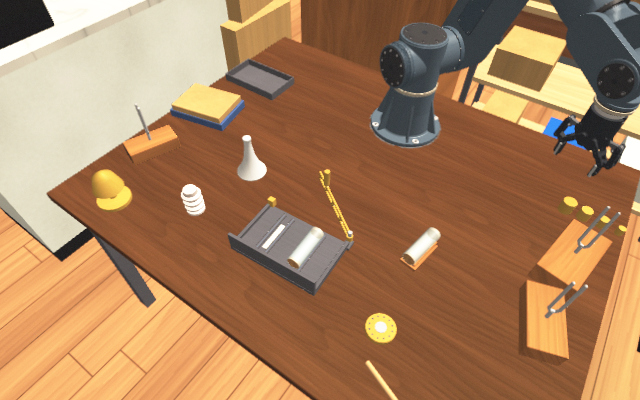

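View pics/wrist0.png

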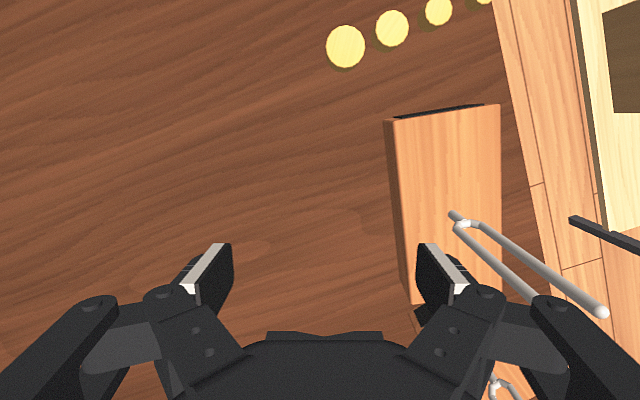

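```bash
cat > h.py <<'E'
from workcell import bot, fingers, viewer, workorder, regions_of
import cv2, numpy as np
from scipy.spatial.transform import Rotation as Rn
def ray(c,px,info=None):
    i=info or viewer.camera_info(c);K=i['camera_matrix']
    d=np.array([(px[0]-K[0,2])/K[0,0],(px[1]-K[1,2])/K[1,1]]);s=d.copy()
    for _ in range(10): s=d/(1+i['k1']*(s@s))
    R,t=i['R'],i['t']; return -R.T@t, R.T@np.array([s[0],s[1],1])
def at(c,px,z,info=None):
    o,d=ray(c,px,info); return o+d*(z-o[2])/d[2]
def proj(c,X,info=None):
    i=info or viewer.camera_info(c);K=i['camera_matrix'];p=i['R']@np.asarray(X,float)+i['t'];s=p[:2]/p[2]
    s=s*(1+i['k1']*(s@s)); return s*K[0,0]+K[:2,2]
def down(yaw): # tool down, tool y-axis (jaw) at world angle yaw+90 -> tool x along yaw
    c,s=np.cos(yaw),np.sin(yaw)
    return Rn.from_matrix(np.array([[c,s,0],[s,-c,0],[0,0,-1]])).as_rotvec()
E
python3 - <<'E'
from h import *
c='top'; im=viewer.snapshot(c)
for n,z in(("tube",.042),("slip",.021),("shelf",.02)):
    for r in regions_of(c,n)[:2]:
        m=r['region'].astype(np.uint8);pts=cv2.findNonZero(m)
        (cx,cy),wh,a=cv2.minAreaRect(pts)
        b=cv2.boxPoints(((cx,cy),wh,a))
        print(n,r['confidence'],(cx,cy),wh,a,at(c,(cx,cy),z)); print(np.array([at(c,q,z) for q in b]).round(3).tolist())
print('hinge',at(c,(277,206),.055),'post',at(c,(349,263),.11),'end',at(c,(369,278),.055))
print('shelf corners top back', at(c,(274,120),.075),at(c,(397,117),.075),'side front R',at(c,(394,198),.055))
cv2.imwrite('pics/crop.png',cv2.resize(im[100:300,160:420,::-1],None,fx=3,fy=3,interpolation=cv2.INTER_CUBIC))
E
```

```text
tube 0.66 (194.26551818847656, 244.3619384765625) (20.093589782714844, 59.07970428466797) 13.13402271270752 [0.48037495 0.2911205  0.042     ]
[[0.424, 0.323, 0.042], [0.546, 0.302, 0.042], [0.538, 0.259, 0.042], [0.415, 0.281, 0.042]]
tube 0.61 (323.2328186035156, 241.57095336914062) (115.75112915039062, 7.354014873504639) 38.26398849487305 [0.49386258 0.01660682 0.042     ]
[[0.562, 0.121, 0.042], [0.574, 0.112, 0.042], [0.427, -0.086, 0.042], [0.415, -0.077, 0.042]]
slip 0.65 (359.0, 161.0) (40.0, 8.0) 90.0 [ 0.67472119 -0.05812647  0.021     ]
[[0.72, -0.048, 0.021], [0.72, -0.066, 0.021], [0.63, -0.068, 0.021], [0.629, -0.05, 0.021]]
shelf 0.94 (335.0, 195.5) (163.0, 126.0) 90.0 [ 0.59592299 -0.00658341  0.02      ]
[[0.777, 0.14, 0.02], [0.785, -0.144, 0.02], [0.422, -0.148, 0.02], [0.414, 0.125, 0.02]]
hinge [0.56622141 0.11685174 0.055     ] post [ 0.45360102 -0.0351422   0.11      ] end [ 0.42104083 -0.08097404  0.055     ]
shelf corners top back [0.74721768 0.12817333 0.075     ] [ 0.76123657 -0.13251889  0.075     ] side front R [ 0.59031176 -0.13139027  0.055     ]
```

View pics/crop.png

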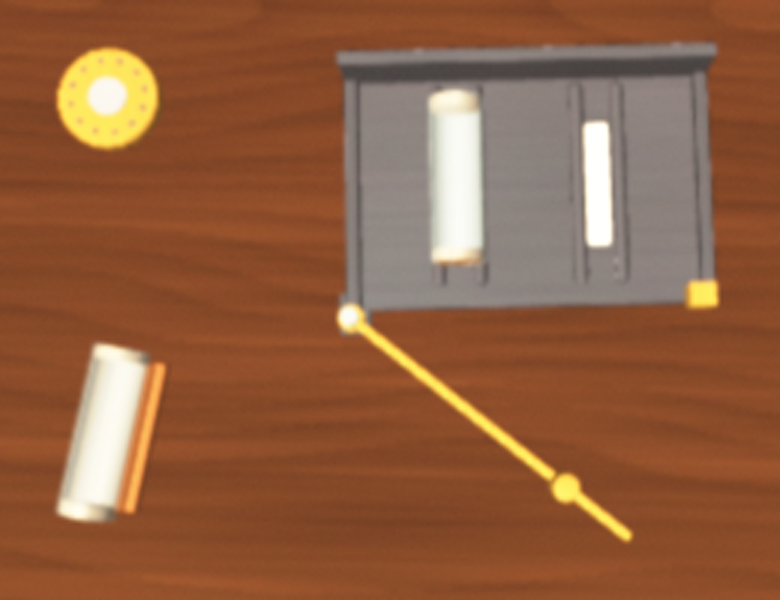

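```bash
python3 - <<'E'
from h import *
c='top'
print('slip ends',at(c,(597/3+160,122/3+100),.02),at(c,(599/3+160,246/3+100),.02))
yaw=2.97
p=[0.42,0.28,0.25]
for q,y in((p,yaw),([.48,.291,.046],yaw),([.674,-.058,.06],3.19),([.674,-.058,.2],3.19)): print(bot.inverse_kinematics(q,down(y)))
bot.reach(p,down(yaw))
info=viewer.camera_info('wrist');im=viewer.snapshot('wrist');cv2.imwrite('pics/w1.png',im[:,:,::-1])
print(bot.sense()['tool_pos'],bot.sense()['time_s'])
for n in('tube','rest'):
    for r in regions_of('wrist',n)[:2]:
        (cc,wh,a)=cv2.minAreaRect(cv2.findNonZero(r['region'].astype(np.uint8)))
        b=cv2.boxPoints((cc,wh,a));print(n,r['confidence'],cc,wh,a,at('wrist',cc,.042,info));print(np.array([at('wrist',q,.042,info) for q in b]).round(3).tolist())
E
```

```text
slip ends [ 0.72120862 -0.05730551  0.02      ] [ 0.6276309  -0.06060792  0.02      ]
[ 4.95751960e-01  2.68966406e-01  1.76651261e+00 -4.44089210e-16
  1.10611364e+00 -9.03451713e-01]
[ 4.62067042e-01  6.55953601e-01  1.75407383e+00 -4.44089210e-16
  7.31565225e-01 -9.37136631e-01]
[-1.54633243e-01  7.95198299e-01  1.41523804e+00 -4.44089210e-16
  9.31156319e-01 -1.77383692e+00]
[-1.54633243e-01  6.29357991e-01  1.33824406e+00 -4.44089210e-16
  1.17399061e+00 -1.77383692e+00]
[0.41955862 0.28078496 0.24999692] 2.5333
tube 0.64 (343.0, 226.0) (108.0, 36.0) 90.0 [0.48362877 0.29326753 0.042     ]
[[0.418, 0.284, 0.042], [0.424, 0.323, 0.042], [0.557, 0.304, 0.042], [0.549, 0.261, 0.042]]
rest 0.67 (325.9106750488281, 207.7638702392578) (37.63671875, 90.86756896972656) 23.36911392211914 [0.45845024 0.27753452 0.042     ]
[[0.493, 0.23, 0.042], [0.403, 0.288, 0.042], [0.426, 0.323, 0.042], [0.519, 0.266, 0.042]]
```

View pics/w1.png

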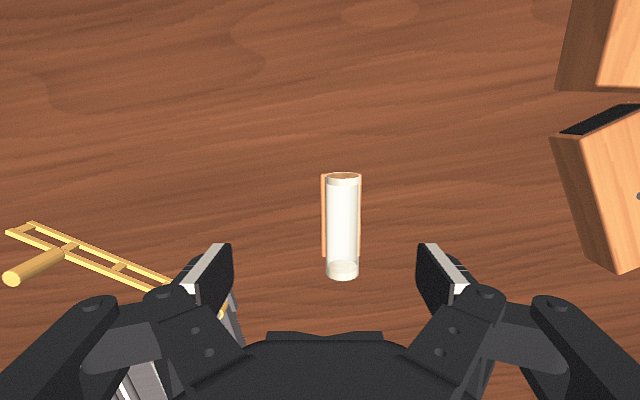

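```bash
python3 - <<'E'
from h import *
info=viewer.camera_info('wrist');im=viewer.snapshot('wrist')
cv2.imwrite('pics/w1c.png',cv2.resize(im[160:290,280:400,::-1],None,fx=4.5,fy=4.5,interpolation=cv2.INTER_CUBIC))
m=regions_of('wrist','tube')[0]['region']
P=[]
for r in range(184,266,4):
    xs=np.nonzero(m[r])[0]; P.append(((xs[0]+xs[-1])/2,r))
W=np.array([at('wrist',q,.042,info) for q in P]);f=np.polyfit(W[:,0],W[:,1],1)
print(f,np.arctan(f[0]),np.polyval(f,.48))
m=cv2.findNonZero(regions_of('top','tube')[0]['region'].astype(np.uint8))
# predicted axis/ends
for yaw in(-.16,-.12,-.2):
    for cx in(.48,):
        cy=np.polyval(f,cx);d=np.array([np.cos(yaw),np.sin(yaw),0])
        print(yaw,[proj(k,np.array([cx,cy,z])+s*.06*d,info if k=='wrist' else None).round(1).tolist() for k in('wrist','top') for s in(1,-1) for z in(.022,.062)])
E
```

```text
[-0.16507402  0.37224279] -0.16359867874360345 0.2930072601719358
-0.16 [[341.0, 262.2], [342.9, 278.8], [341.4, 168.8], [343.6, 175.7], [202.2, 217.4], [196.7, 216.3], [190.1, 271.9], [184.0, 273.3]]
-0.12 [[342.9, 262.1], [345.0, 278.8], [339.4, 168.9], [341.2, 175.8], [201.1, 217.2], [195.6, 216.1], [191.2, 272.1], [185.1, 273.5]]
-0.2 [[339.1, 262.2], [340.8, 278.8], [343.5, 168.8], [345.9, 175.8], [203.3, 217.6], [197.8, 216.6], [189.0, 271.6], [182.9, 273.1]]
```

View pics/w1c.png

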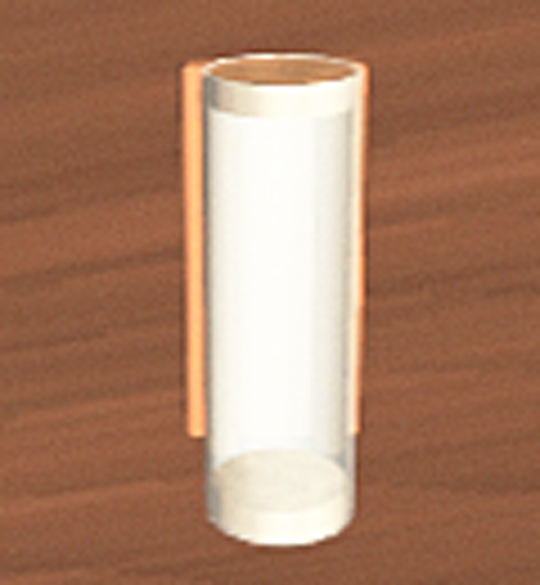

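```bash
python3 - <<'E'
from h import *
y=np.pi-.162
o=down(y)
bot.movel([.483,.292,.16],o,feed=.15)
print(bot.movel([.483,.292,.047],feed=.08,guard=8))
fingers.command_gripper(.03,effort=25)
s=bot.sense();print(s['tool_pos'],s['gripper_width'],s['ft_force'],s['time_s'])
E
```

```text
False
[0.48279238 0.2907731  0.04735939] 0.039067857720327226 [-2.22236278 -9.79303403  9.69584672] 5.725
```

```bash
python3 - <<'E'
from h import *
bot.movel([.483,.2915,.20],feed=.12)
s=bot.sense();print(s['tool_pos'],s['gripper_width'],s['ft_force'],s['time_s'])
ys=np.pi+.042
bot.reach([.60,-.055,.20],down(ys))
for c in('wrist','top'):
    info=viewer.camera_info(c);im=viewer.snapshot(c);cv2.imwrite(f'pics/{c}2.png',im[:,:,::-1])
    for n in('slip','tube'):
        for r in regions_of(c,n)[:2]:
            print(c,n,r['confidence'],r['position'],at(c,r['position'],.02,info))
print(bot.sense()['time_s'])
E
```

```text
[0.48269974 0.29135253 0.19926726] 0.03889192594878307 [ 0.23221551  0.09415556 -2.44783162] 7.15
wrist slip 0.32 [419.0, 191.5] [0.60833769 0.04523938 0.02      ]
wrist tube 0.81 [328.1, 225.4] [ 0.64928038 -0.04628061  0.02      ]
top slip 0.65 [300.0, 222.8] [0.53340286 0.06881227 0.02      ]
top slip 0.46 [198.8, 246.1] [0.47650259 0.28774226 0.02      ]
8.8167
```

View pics/wrist2.png

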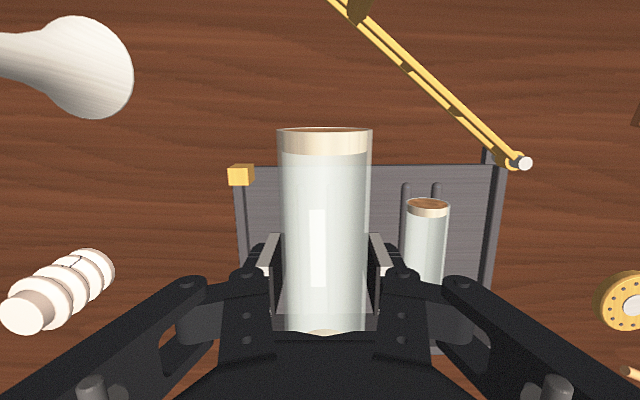

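View pics/top2.png

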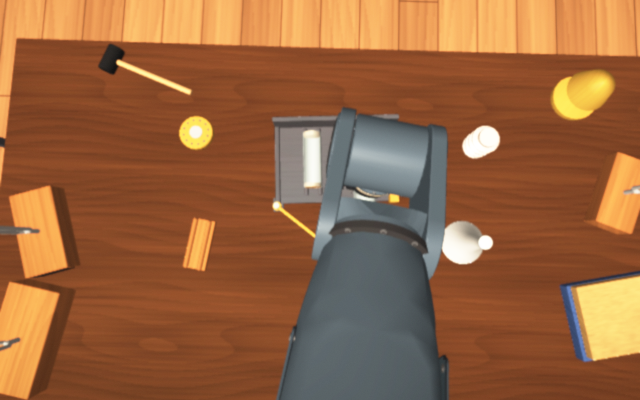

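```bash
python3 - <<'E'
from h import *
i=viewer.camera_info('wrist')
for q in((317.5,209),(317.5,287)): print(at('wrist',q,.02,i))
print('shelf front',at('wrist',(248,166),.02,i),at('wrist',(484,166),.02,i),'hinge',at('wrist',(526,163),.06,i))
s=bot.sense();T=s['tool_pos'];print(T)
R=Rn.from_rotvec(s['eef_rot']).as_matrix()
for dx in(.06,): # front end of tube along tool x
  for dz in(-.02,.02): print(proj('wrist',T+R@np.array([dx,0,.005+dz]),i))
E
```

```text
[ 0.63172798 -0.05857496  0.02      ]
[ 0.72359514 -0.05519221  0.02      ]
shelf front [ 0.58941517 -0.12989996  0.02      ] [0.57936675 0.10684213 0.02      ] hinge [0.56913922 0.12148135 0.06      ]
[ 0.60002575 -0.05439615  0.20004383]
[320.77016865 131.02277429]
[321.56654095 125.82183368]
```

```bash
python3 - <<'E'
from h import *
o=down(np.pi+.04)
bot.movel([.676,-.0575,.20],o,feed=.15)
bot.movel([.676,-.0575,.085],feed=.1)
g=bot.movel([.676,-.0575,.0535],feed=.03,guard=4)
s=bot.sense();print(g,s['tool_pos'],s['gripper_width'],s['ft_force'],s['time_s'])
i=viewer.camera_info('wrist');cv2.imwrite('pics/w3.png',viewer.snapshot('wrist')[:,:,::-1])
E
```

```text
True [ 0.67583306 -0.05755087  0.05591555] 0.03871596290758677 [-0.63744259 -0.12000557  5.47519786] 11.6667
```

View pics/w3.png

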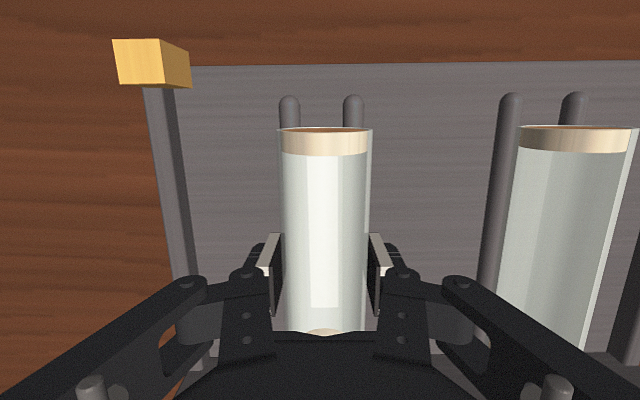

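The tube (column 325) sits between its bars (columns 289 and 353), and contact came at the expected height. Releasing it now.

```bash
python3 - <<'E'
from h import *
fingers.command_gripper(.07)
bot.movel([.6758,-.0575,.20],feed=.12)
bot.sleep(.2)
bot.movel([.50,-.0575,.22],feed=.2)
s=bot.sense();print(s['gripper_width'],s['ft_force'],s['time_s'])
i=viewer.camera_info('wrist');cv2.imwrite('pics/w4.png',viewer.snapshot('wrist')[:,:,::-1])
for n in('tube','slip','gate_post'):
    for r in regions_of('wrist',n)[:3]:
        cc,wh,a=cv2.minAreaRect(cv2.findNonZero(r['region'].astype(np.uint8)))
        print(n,r['confidence'],cc,wh,at('wrist',cc,.05,i))
E
```

```text
0.06979808000577618 [ 0.20049212 -0.25695889  0.20604036] 14.7167
tube 0.77 (316.5, 306.0) (58.0, 37.0) [ 0.64139805 -0.05898153  0.05      ]
gate_post 0.73 (393.2844543457031, 174.28125) (243.32333374023438, 22.36186981201172) [0.49040217 0.01111708 0.05      ]
```

View pics/w4.png

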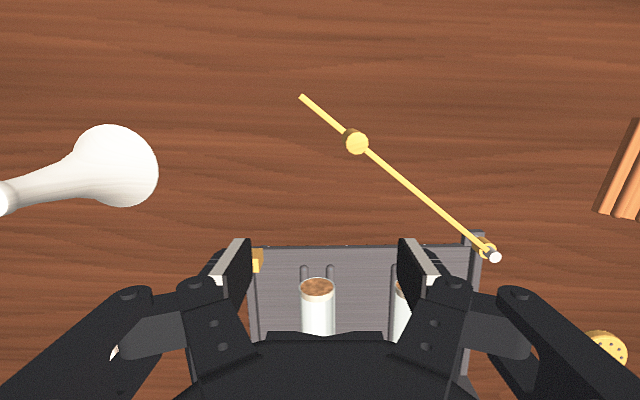

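```bash
python3 - <<'E'
from h import *
i=viewer.camera_info('wrist')
print('tube end',at('wrist',(317,297),.07,i),at('wrist',(317,278),.03,i))
P=at('wrist',(357,141.5),.11,i);print('post',P,'top cam',at('top',(349,262.7),.11))
o=np.array([.676,-.0575])-[.052*np.sin(.04),-.052*np.cos(.04)]
c,s=np.cos(.04),np.sin(.04);H=o+np.array([c*-.098-s*.13,s*-.098+c*.13]);print('shelf',o,'hinge',H,at('wrist',(492,250),.058,i))
d=P[:2]-H;print('r',np.hypot(*d),'angle',-(np.arctan2(d[1],d[0])-(.04-np.pi/2)))
for a in(.66,.3,0):
    th=.04-np.pi/2-a; X=H+.19*np.array([np.cos(th),np.sin(th)]); print(a,X,bot.inverse_kinematics([*X,.1],down(th-np.pi/2)),bot.inverse_kinematics([*X,.1],down(th+np.pi+np.pi/2-np.pi)))
E
```

```text
tube end [ 0.61596623 -0.05871102  0.07      ] [ 0.61772013 -0.05948447  0.03      ]
post [ 0.45446774 -0.03311361  0.11      ] top cam [ 0.45418349 -0.03512961  0.11      ]
shelf [ 0.67392055 -0.00554159] hinge [0.57080033 0.12043546] [0.56255123 0.11759884 0.058     ]
r 0.19264109017510847 angle 0.6883631486333552
0.66 [ 0.46040365 -0.03420144] [-1.75041464e-01  4.26920630e-01  1.99616516e+00 -4.44089210e-16
  7.18506866e-01 -1.12583779e+00] [-1.75041464e-01  4.26920630e-01  1.99616516e+00 -1.33226763e-15
  7.18506866e-01  2.01575486e+00]
0.3 [ 0.52195503 -0.06317863] [-2.09014596e-01  5.16624727e-01  1.83301612e+00 -4.44089210e-16
  7.91951810e-01 -1.51981092e+00] [-2.09014596e-01  5.16624727e-01  1.83301612e+00 -8.88178420e-16
  7.91951810e-01  1.62178173e+00]
0 [ 0.5783983  -0.06941256] [-1.99343732e-01  5.98200467e-01  1.68011895e+00 -4.44089210e-16
  8.63273233e-01 -1.81014006e+00] [-1.99343732e-01  5.98200467e-01  1.68011895e+00 -4.44089210e-16
  8.63273233e-01  1.33145260e+00]
```

```bash
cat >> h.py <<'E'
H=np.array([.5695,.1195])
def gp(a,z=.1,r=.19):
    th=.04-np.pi/2-a; return [*(H+r*np.array([np.cos(th),np.sin(th)])),z], down(th+np.pi)
E
python3 - <<'E'
from h import *
fingers.command_gripper(.032)
p,o=gp(.68);print(p)
bot.reach([.4545,-.0345,.20],o)
print(bot.movel([.4545,-.0345,.10],feed=.08,guard=5),bot.sense()['time_s'])
i=viewer.camera_info('wrist');cv2.imwrite('pics/w5.png',viewer.snapshot('wrist')[:,:,::-1])
E
```

```text
[np.float64(0.4560328661411455), np.float64(-0.03289819399801558), 0.1]
False 18.7333
```

View pics/w5.png

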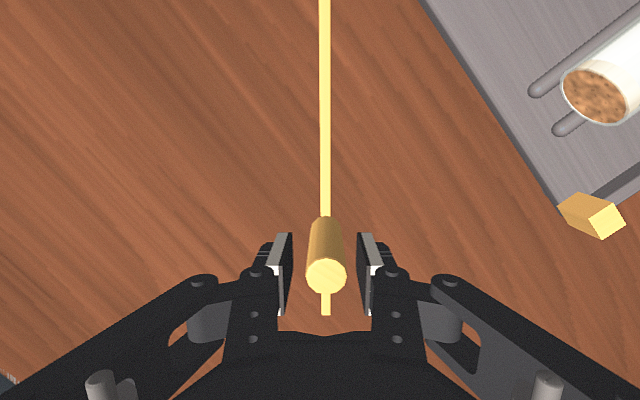

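The post is centred between the jaws (post at column 326, pads at 285 and 365). The next move swings the gate shut.

```bash
python3 - <<'E'
from h import *
for a in list(np.arange(.6,.05,-.1))+[.05,.02,0,-.02,-.04,-.06,-.08]:
    p,o=gp(a); g=bot.movel(p,o,feed=.08 if a>.15 else .04,guard=6)
    if g: break
s=bot.sense();print(a,g,p,s['tool_pos'],s['ft_force'],s['time_s'])
i=viewer.camera_info('wrist');cv2.imwrite('pics/w6.png',viewer.snapshot('wrist')[:,:,::-1])
E
```

```text
-0.08 False [np.float64(0.5922453193848947), np.float64(-0.06913364081223458), 0.1] [ 0.5861965  -0.06913589  0.09919909] [-35.16094669  -4.43669958  22.57831231] 23.2167
```

View pics/w6.png

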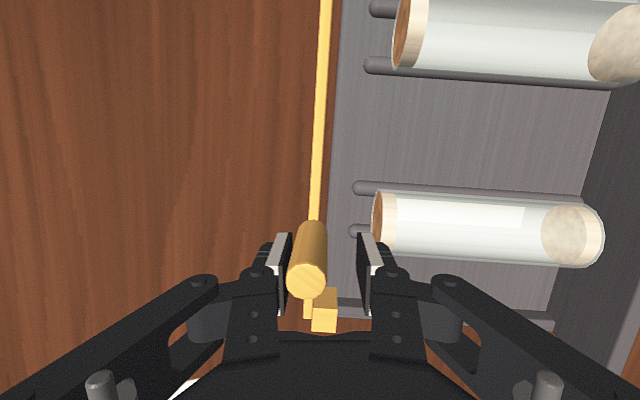

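The gate is against its stop block (325, 310). Because the guard works relative to each segment, the push built up to 35 N. I'll back off and leave now.

```bash
python3 - <<'E'
from h import *
p,o=gp(0.0);p[0]+=.003
bot.movel(p,o,feed=.03)
s=bot.sense();print(s['tool_pos'],s['ft_force'])
cv2.imwrite('pics/w7.png',viewer.snapshot('wrist')[:,:,::-1])
E
```

```text
[ 0.5803351  -0.07033178  0.10006959] [ 0.00259487  0.0578986  -1.16138338]
```

View pics/w7.png

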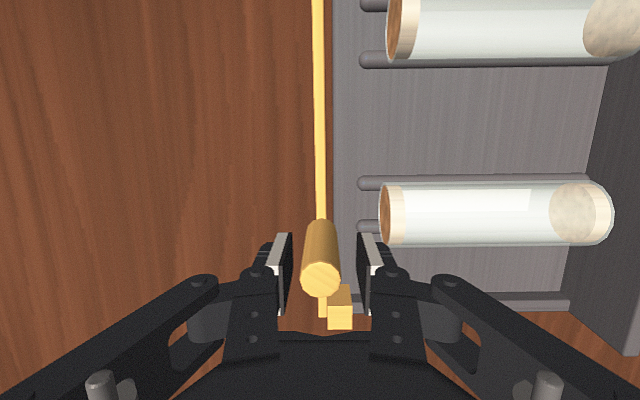

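The post (column 321) now stands free between the pads (285 and 365), and no sideways force is left. I'll rise, clear the view and check.

```bash
python3 - <<'E'
from h import *
p=bot.sense()['tool_pos'];p[2]=.22
bot.movel(p,feed=.1)
bot.goto_joints([1.125, 0.351, 1.652, 0, 1.139, -0.085])
im=viewer.snapshot('top')
cv2.imwrite('pics/t8.png',cv2.resize(im[100:300,160:420,::-1],None,fx=3,fy=3,interpolation=cv2.INTER_CUBIC))
for n in('tube','trumpet','pillar','pitchpipe'): print(n,[(round(r['confidence'],2),r['position']) for r in regions_of('top',n)[:3]])
print(bot.sense()['time_s'])
E
```

```text
tube [(0.96, [358.0, 156.1]), (0.62, [195.4, 131.0])]
trumpet [(0.93, [463.2, 242.3])]
pillar [(0.65, [480.7, 143.4]), (0.46, [357.7, 158.5])]
pitchpipe [(0.94, [196.8, 132.0])]
27.9667
```

View pics/t8.png

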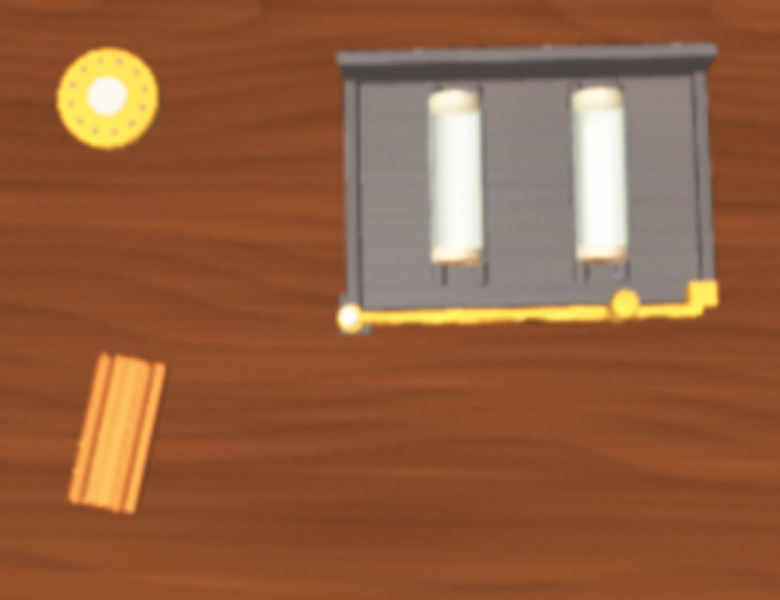

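The tube lies next to its fellow (crop columns 600 and 456) at the same depth. The gate line runs from (350, 318) to (700, 310), parallel to the shelf front and against the stop. Everything else is unmoved, so I'm handing in.

```bash
python3 - <<'E'
from h import *
print(workorder.hand_in())
E
```

```text
the job is handed in; nothing more can be done
None
```

I laid the tube in the empty trough and let it go. Then I swung the gate shut against its stop, moved the arm clear and handed the job in at about 28 s. No verdict was reported.

- **Tube:** The tube touched down about 0.5 mm from the expected height. Afterwards its middle measured about x = 0.677 m, against about 0.676 m for the trough's middle, and it lies parallel to its fellow.
- **Gate:** In the last top view the gate lies along the shelf front against the stop block. I judged it by eye and did not measure the angle.
- **Other things:** The fellow shows no movement in the pictures. The trumpet, pillar and pitch pipe show no movement beyond the networks' 1–2 pixel scatter.
- **What went wrong:** The force guard did not trip while closing the gate, because it counts only the change within each short segment. The finger push on the post therefore built up to about 35 N sideways (about 42 N in total at the wrist) before I backed off. That is well under the 120 N wrist limit. The 40 N limit covers the arm and gripper body, and only the fingers should have been touching.

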